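Tip a pacemaker out of its recessed nest and lay it in the parts tray

TASK

Press down the end of the pacemaker that lies between the two yellow marks of its nest, so that the white header end tips up and stays up. Then take the pacemaker by the raised end, lift it out, and lay it flat and straight in the large lined bay of the clear tray, same face up, with its white header towards the tray's blue end. Lower it in rather than dropping it, let go, and leave the other things where they are.

Things in the scene. Friction and masses are not known exactly. Their poses are not given: they have to be found in the camera images.
- can: Pacemaker, a flat plate 62 long (x) x 44 wide (y) x 8 mm thick (z), 30 to 65 g: grey titanium can with a half-round end (radius 22) at -x, white nylon header block over the last 14 mm at +x, as wide and thick as the can. Origin at the centre of its underside; z is out of the upper face. At the start it lies level in the nest, axes parallel to the nest's, its upper face 1 mm below the nest's top and about 2 mm clear of the pocket's sides and +x end.
- can_header (a point): Middle of the pacemaker's header end face: 31 mm along can x from its origin, 4 mm above its underside.
- nest: Fixed dark block 92 (x) x 80 (y) x 33 mm high (z), origin at the centre of its underside on the table. A pocket 48 mm wide runs along x between two side walls (16 mm thick, 33 mm high); it is closed at +x by a 13 mm thick wall as high as the sides (inner face at x = +33 mm) and open at -x, the press end, where only a 12 mm high, 8 mm thick sill stands at the outer edge and 22 mm long yellow marks lie on the tops of both side walls. +x points roughly away from the robot.
- nest_hinge (a point): Hinge axis (along nest y) of the steel cradle plate on which the pacemaker lies: at x = -5, z = 24 mm in the nest, at the level of the pacemaker's underside. The cradle is 36 mm wide, has a 3 mm high lip at its -x end, and carries the pacemaker along as it tilts.
- nest_press (a point): Point on the pacemaker's upper face where to press, 22 mm from the hinge towards nest -x, 32 mm above the table when level. Pressing there needs about 2 to 4 N; with full tilt the upper face there sinks by some 13 mm. The space from here to the -x end of the nest is free above the sill for closed fingertips.
- cradle (a joint): Tilt of the cradle in rad: 0 = level, 0.6 = end stop, with the press (-x) end down and the header (+x) end up (about 20 mm higher). The hinge is stiff with friction (0.04 N m): it stays where it is left.
- tray: Fixed clear tray 143 (x) x 140 (y) mm, walls 20 mm high and 4 mm thick, origin at the centre of its underside on the table. The +x end wall is blue, with a blue rim 10 mm wide, top 22 mm high. A divider parallel to y, 20 mm high, 29.5 mm from the origin towards -x, parts the large lined bay (+x side) from a narrow bay holding two spare headers. +x points roughly away from the robot.
- tray_bay (a point): Centre of the large bay's light grey lined floor, 6 mm above the table; axes as the tray's. The bay is 95 mm (x) by 132 mm (y) inside; its walls rise 14 mm above the liner.
- header1: Spare white nylon header block, 14 x 44 x 10 mm, loose in the tray's narrow bay; leave alone.
- header2: Second spare white header block, same size and bay; leave alone.
- funnel: Fixed stand beyond the nest and tray: steel base 130 x 100 mm, origin under its centre, post 200 mm high, aluminium funnel up to 165 mm high; leave alone.
- cup: Loose steel sorting cup under the funnel, 60 mm across, 60 mm high; origin at its underside; leave alone.
- driver: Loose steel torque driver, 156 mm long, lying flat on the robot's right (-y) of the nest and tray; leave alone.
Mind the look-alikes: they are no part of the job. What is shaped like the can but black is not meant.

How it is judged (in metres and radians):
On the way, in this order (a step that is already met when the one before it is completed fails the run):
1. the pacemaker is tipped up in its nest, header end raised (value of joint cradle above 0.4 rad and angle between can's own z axis and vertical above 0.35 rad and height (world z) of can_header above 0.038 m and horizontal distance between can and nest below 0.02 m), for 0.2 s.
2. the pacemaker is lifted clear of the nest in the fingers (height (world z) of can above 0.04 m and contact force between the fingers and can above 0.2 N), for 0.1 s.
At the end, for the whole second after the job is handed in: The pacemaker lies at rest, released, flat on the liner of the large bay (tilt under 0.08 rad, underside within 3 mm of the liner), upper face up, its middle within 25 mm of the bay's centre along tray x and 45 mm along tray y, header towards the blue end, its length within 0.3 rad of tray x (z of can in the frame of tray_bay between -0.003 and 0.003 m and x of can in the frame of tray_bay between -0.025 and 0.025 m and y of can in the frame of tray_bay between -0.045 and 0.045 m and x of can_header in the frame of tray_bay above 0.008 m and angle between the x axis of can and the x axis of tray, either way round below 0.3 rad and angle between can's own z axis and vertical below 0.08 rad and linear speed of can below 0.01 m/s and contact force between the fingers and can below 0.05 N); the robot touches nothing.
It fails at once if the pacemaker is let go of in the air, with its underside more than about 50 mm above the table (height (world z) of can above 0.055 m and contact force between the fingers and can below 0.01 N).
It fails at once if a spare header, the cup or the torque driver is shifted by more than 20 mm (distance of any of header1, header2, cup, driver from where it was at the start of the episode above 0.02 m).
It also fails if it takes over 46 s, if anything falls off the work surface, if the arm or the gripper's body presses on something with over 40 N, if the wrist force passes 120 N, or if a joint passes its speed limit or range.

ROBOT

A 6-joint arm with a two-finger parallel gripper is mounted at the origin on the work surface. World frame = base frame: x ahead of the robot, y to its left, z up, the work surface at z = 0. Lengths are in mm, angles in rad, forces in N, time in s.
With the tool pointing down it reaches from about 400 to 825 mm from the base axis. Payload 7 kg.
Tool frame: the origin (TCP) lies on the centre line of the jaws, within the pads' length; the fingertips stand 19 mm ahead of it and the grasp point (between the pads) is the TCP; z points along the fingers, y is the direction in which the jaws open and shut (so a half turn about z gives the same grasp; the last joint's range is limited). The gripper opens to 85 mm and grips with 20 to 120 N. Pads are 22 mm wide; open, the fingers measure 114 mm over their backs; the gripper's body (76 mm by 85 mm) begins 54 mm behind the grasp point. The pads swing forward as they close: fully open they stand 13 mm farther back than shut.
Start: joints at [1.472, 0.359, 0.012, 0, -1.224, -0.288], TCP at [254.635, 625.105, 224.402] pointing down, gripper open.
Joint ranges: [-3.07, 3.07], [-1.43, 2.12], [-1.02, 1.25], [-3.03, 1.67], [-3.05, -0], [-3.03, 3.03]. Speed limits (rad/s): [2.39, 2.39, 3.01, 3.14, 3.14, 3.14].

INTERFACE

Orientations are given as a unit quaternion [w, x, y, z].
In Python, from workcell import move_ptp, movel, set_joints, ungrasp, gripper_close, pause, inverse_kinematics, get_obs, read_camera, IKError, finish_job, find_in, tip_of gives the robot as it stands. Calls block until the motion is done:
- move_ptp(position, orientation): joint-space move of the TCP to a pose.
- movel(position, ori=None, v=150, force_limit=None): straight line of the TCP; ori=None keeps the orientation; v is the mean speed in mm/s. With force_limit (N) it stops when the force on the tool has changed by that much, and returns True; else False.
- set_joints(angles): joint-space move.
- ungrasp() and gripper_close(strength=None): open the fingers fully, or close them until they stop; strength is the grip in N (None keeps the last).
- pause(seconds).
- inverse_kinematics(position, orientation): joint angles nearest the present ones, or None.
- get_obs(): the state.
- read_camera(name): name is "scene" or "top" or "wrist"; returns a dict with "pixels" (384x512x3 uint8, blue, green, red), "mtx" (3x3 intrinsics, pixels), "rvec" (rotation vector, rad) and "tvec" (3), from world to camera coordinates, as OpenCV has them. Camera axes: x right, y down, z forward; pixel columns grow to the right and rows downward; lengths in mm; the calibration is good to about 2 mm. A picture is of the moment at which its call begins. There is no depth.
A pose or a line that the arm cannot do raises IKError and nothing moves.
- finish_job(): hands the job in, once; it reports no verdict.
Trained networks look in a picture, given as the dict that the camera call returned (one of the last four; its "shot" number tells which), for a name from the list of things; names that differ only in an ending like _2 or _b are one class to them, and where a whole thing is asked for, a point or a joint stands for the part that bears it (a point fixed in the world has none). Each returns a list of dicts, best first, with "conf" (0 to 1); they miss things now and then, are a little off and sometimes report something else, mostly with a low value. They report only what shows in the picture. A call takes as long as a camera call. They do not tell look-alikes from the thing itself.
- find_in(picture, label): "box" ([centre column, centre row, width, height] in pixels, round what is visible of it).
- tip_of(picture, label): "xy" ([column, row] in pixels: a listed point, or the origin of a listed thing).
The state is a dict: "clock": time; "qpos": joint angles; "dq": joint speeds; "joint_torque": joint torques, N m; "ee_pos": TCP position; "orientation": TCP orientation; "contact_force": force on the tool from outside, world axes, zero at the start; "moment": the same for the moment, N m; "width": finger opening in mm.
Only numpy, scipy, OpenCV 4.12 (cv2) and the standard library are available. Lean on these libraries where they do the work, as an engineer would, in place of code of your own. Each camera call takes 0.05 s, during which the arm holds its last target.

## Working session

There is one attempt and no reset: what is moved stays moved. The work goes in short steps, each a Python script; the robot and the scene stay as the last script left them, time stands still between calls to the robot, and variables do not carry over. Pictures are saved under pics/ and viewed, and the job is handed in when it is done.

```bash
ls; mkdir -p pics
cat > h.py <<'E'
from workcell import *
import numpy as np, cv2
def cam(p):
    R=cv2.Rodrigues(np.array(p["rvec"],float))[0]; return np.array(p["mtx"],float),R,np.array(p["tvec"],float).reshape(3)
def ray(p,uv,z):
    K,R,t=cam(p); d=R.T@np.linalg.inv(K)@np.array([uv[0],uv[1],1.]); c=-R.T@t
    return c+d*(z-c[2])/d[2]
def proj(p,X):
    K,R,t=cam(p); return cv2.projectPoints(np.array(X,float).reshape(-1,3),np.array(p["rvec"],float),np.array(p["tvec"],float),K,None)[0].reshape(-1,2)
def save(p,n): cv2.imwrite("pics/"+n,np.array(p["pixels"]))
E
python3 - <<'E'
from h import *
for n in ["scene","top","wrist"]:
    p=read_camera(n); save(p,n+"0.png"); K,R,t=cam(p); print(n,(-R.T@t).round(), R[2].round(2))
    if n=="wrist": continue
    for l in ["can","nest","tray"]: 
        print(l,[(np.round(d["box"]),round(d["conf"],2)) for d in find_in(p,l)][:4])
    for l in ["can","can_header","nest_hinge","nest_press","nest","tray","tray_bay"]:
        print(l,[(np.round(d["xy"],1),round(d["conf"],2)) for d in tip_of(p,l)][:4])
print(get_obs())
E
```

```text
pics
scene [1133.   62.  887.] [-0.53 -0.14 -0.84]
can [(array([220., 173.,  20.,  17.]), 0.79), (array([219., 175.,  34.,  33.]), 0.63), (array([264., 192.,  18.,  18.]), 0.54), (array([207., 214.,  22.,  20.]), 0.5)]
nest [(array([219., 177.,  36.,  33.]), 0.96)]
tray [(array([346., 221.,  62.,  62.]), 0.9), (array([169., 159.,  27.,  37.]), 0.37)]
can [(array([209.6, 215.3]), 0.81), (array([216.9, 177.6]), 0.77), (array([265.1, 191.5]), 0.66)]
can_header [(array([196.2, 220.1]), 0.87), (array([261.7, 197.7]), 0.59), (array([217.6, 184.1]), 0.48), (array([354., 208.]), 0.41)]
nest_hinge [(array([222.8, 172.9]), 0.87), (array([168.5, 159.7]), 0.6)]
nest_press [(array([217.4, 168.2]), 0.83)]
nest [(array([219.6, 179. ]), 0.72)]
tray [(array([346.4, 219.5]), 0.8), (array([223.6, 173.6]), 0.53)]
tray_bay [(array([340.2, 225. ]), 0.71)]
top [439. -47. 923.] [ 0.19 -0.03 -0.98]
can [(array([255., 215.,  20.,  22.]), 0.92), (array([313., 164.,  26.,  30.]), 0.88), (array([316., 215.,  22.,  27.]), 0.85)]
nest [(array([317., 219.,  39.,  43.]), 0.7)]
tray [(array([149., 199.,  71.,  74.]),
[... 534 characters left out ...]
 [-0.26  0.11 -0.96]
{'clock': 1.15, 'qpos': array([ 1.47210010e+00,  3.58567539e-01,  1.19201195e-02,  1.11787021e-05,
       -1.22407975e+00, -2.88098989e-01]), 'dq': array([ 0.00027926, -0.00055059, -0.00138947,  0.00078405, -0.00220061,
       -0.00027441]), 'joint_torque': array([ 3.55591465e-04, -5.82982492e+01,  2.93662781e+01,  6.94156766e+00,
       -6.61064878e-04, -7.37197023e-07]), 'ee_pos': array([254.64038044, 625.12306151, 224.43404074]), 'orientation': array([-3.49216560e-05,  9.81357264e-01, -1.92192399e-01,  1.96342386e-06]), 'contact_force': array([-0.46020044, -0.36806628, -0.23509586]), 'moment': array([ 0.02074358, -0.02699789,  0.01058527]), 'width': 85.32365561910638}
```

Run:
```python
import cv2
a=cv2.imread("pics/top0.png")[110:290,90:440]; cv2.imwrite("pics/topc.png",cv2.resize(a,None,fx=2.28,fy=2.28,interpolation=2))
a=cv2.imread("pics/scene0.png")[110:290,130:400]; cv2.imwrite("pics/scenec.png",cv2.resize(a,None,fx=2.9,fy=2.9,interpolation=2))
```

```text
(no output)
```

View pics/topc.png

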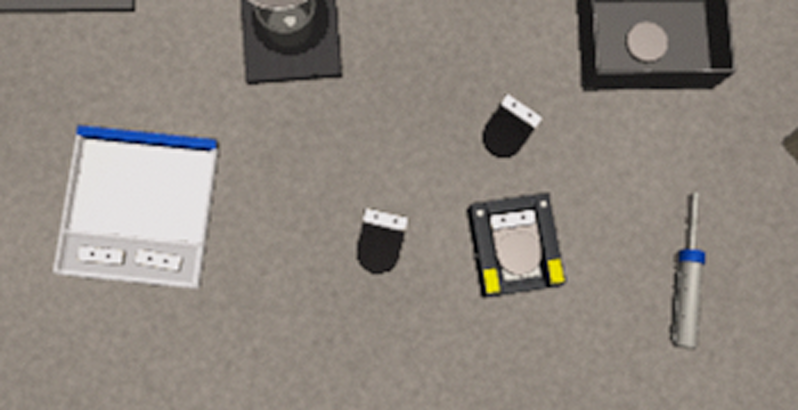

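View pics/scenec.png

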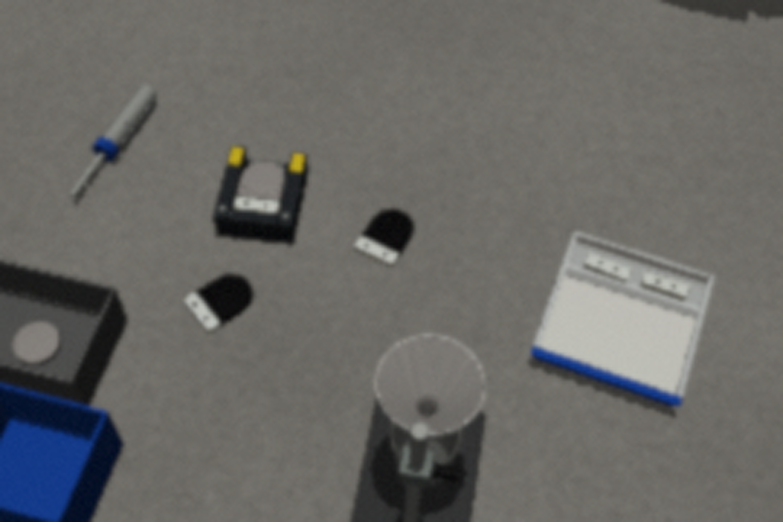

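View pics/top0.png

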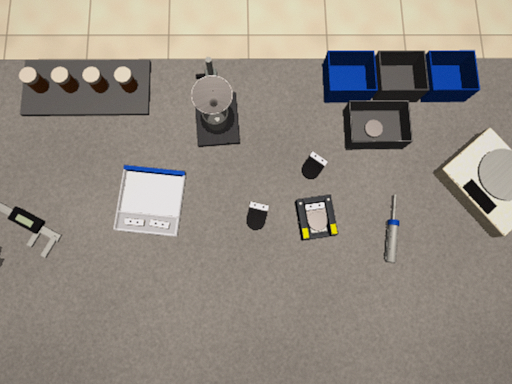

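Candidates in the top picture: the grey can in the nest at (316,218), the black look-alikes at (258,215) and (313,165), and a grey disc in a bin at (374,128). I choose the grey can between the yellow marks. Next I'll compute rough positions and take a close look.

Run:
```python
from h import *
p=read_camera("top"); s=read_camera("scene")
for l,z in [("nest",0),("nest_hinge",24),("nest_press",32),("tray",0),("tray_bay",6),("can_header",28)]:
    for c in (p,s): print(l,[(ray(c,d["xy"],z).round(1),round(d["conf"],2)) for d in tip_of(c,l)][:3])
w=read_camera("wrist"); K,R,t=cam(w); o=get_obs()
import scipy.spatial.transform as T
q=o["orientation"]; Rt=T.Rotation.from_quat([q[1],q[2],q[3],q[0]]).as_matrix()
print("cam in tool",(Rt.T@(-R.T@t-o["ee_pos"])).round(1)); print((Rt.T@R.T).round(3)); print(K)
```

```text
nest []
nest []
nest_hinge [(array([ 539.4, -206.1,   24. ]), 0.77)]
nest_hinge [(array([ 532.1, -202.9,   24. ]), 0.67)]
nest_press [(array([ 516.4, -210.1,   32. ]), 0.95)]
nest_press [(array([ 528.8, -225.1,   32. ]), 0.68)]
tray [(array([591.5, 163.7,   0. ]), 0.8), (array([785.8,  14.2,   0. ]), 0.32)]
tray [(array([581.9, 181.4,   0. ]), 0.64)]
tray_bay [(array([613.9, 168.3,   6. ]), 0.81), (array([ 542.1, -210.2,    6. ]), 0.67), (array([779.3,  15.5,   6. ]), 0.3)]
tray_bay [(array([608.1, 164.2,   6. ]), 0.74)]
can_header [(array([580.7, -78.3,  28. ]), 0.95), (array([ 583.6, -197.3,   28. ]), 0.82), (array([ 679.5, -219.9,   28. ]), 0.64)]
can_header [(array([ 587.7, -205.8,   28. ]), 0.68), (array([ 706.9, -216.8,   28. ]), 0.53), (array([601.9, -79.7,  28. ]), 0.53)]
cam in tool [  73.2    0.3 -148.7]
[[-0.001 -0.958 -0.285]
 [ 1.    -0.001 -0.   ]
 [ 0.    -0.285  0.958]]
[[320.72901287   0.         261.76888388]
 [  0.         320.72901287 191.45980424]
 [  0.           0.           1.        ]]
```

View pics/wrist0.png

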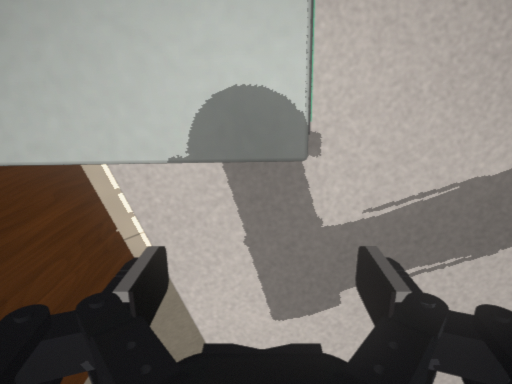

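Run:
```python
from h import *
print(inverse_kinematics([550,-205,230],[0,1,0,0]))
move_ptp([550,-205,230],[0,1,0,0])
gripper_close(20)
p=read_camera("wrist"); save(p,"w1.png"); np.save("w1.npy",p,allow_pickle=True)
for l,z in [("nest",0),("nest_hinge",24),("nest_press",32),("can",24),("can_header",28)]:
    print(l,[(np.round(d["xy"]),ray(p,d["xy"],z).round(1),round(d["conf"],2)) for d in tip_of(p,l)][:3])
o=get_obs();print(o["clock"],o["qpos"],o["contact_force"],o["width"])
```

```text
[-0.02389586  0.21131802 -0.17999357  0.         -1.17948473  1.59469219]
nest []
nest_hinge []
nest_press [(array([266., 195.]), array([ 515.3, -210.5,   32. ]), 0.86)]
can [(array([270.,  53.]), array([ 665.4, -213.5,   24. ]), 0.78), (array([265., 167.]), array([ 546.4, -209.1,   24. ]), 0.63), (array([156., 156.]), array([558.5, -87.6,  24. ]), 0.61)]
can_header [(array([283.,  27.]), array([ 688.5, -226.2,   28. ]), 0.9), (array([154., 137.]), array([581. , -88.8,  28. ]), 0.8), (array([260., 140.]), array([ 576.8, -203.1,   28. ]), 0.71)]
6.05 [-2.39066011e-02  2.11323344e-01 -1.79984818e-01  1.57754432e-06
 -1.17945497e+00  1.59466035e+00] [0.56243774 0.05819454 0.5250862 ] -0.021525712066306768
```

View pics/w1.png

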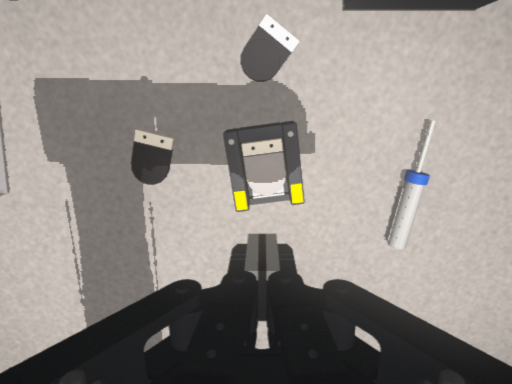

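Run:
```python
import cv2
a=cv2.imread("pics/w1.png")[110:225,205:325]; cv2.imwrite("pics/w1c.png",cv2.resize(a,None,fx=5,fy=5,interpolation=2))
```

```text
(no output)
```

View pics/w1c.png

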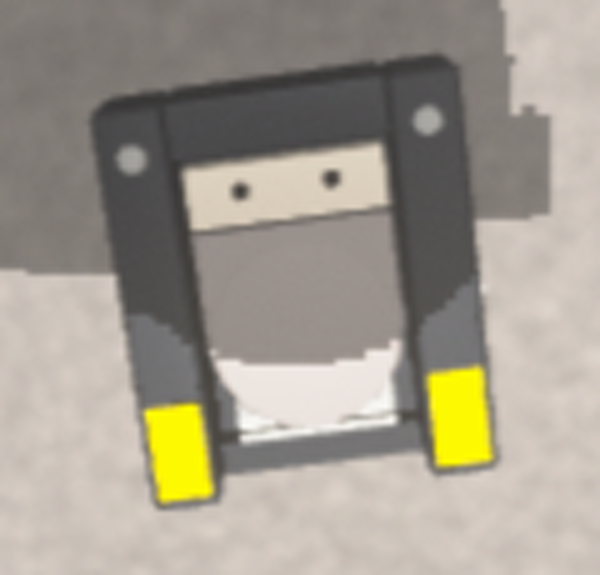

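```bash
cat > fit.py <<'E'
from h import *
from scipy.optimize import least_squares
p=np.load("w1.npy",allow_pickle=True).item()
P=[([-46,40,33],(155,505)),([-46,-40,33],(495,465)),([-24,40,33],(143,409)),([-24,24,33],(201,403)),([-24,-24,33],(427,373)),([-24,-40,33],(484,366)),([-46,24,33],(214,497)),([-46,-24,33],(437,468)),
([31,22,32],(181,168)),([31,-22,32],(384,143)),([17,-22,32],(392,205)),([17,22,32],(193,232)),([33,24,33],(176,163)),([33,-24,33],(386,138)),([46,24,33],(162,95)),([46,-24,33],(382,66))]
X=np.array([a for a,_ in P],float); U=np.array([b for _,b in P],float)/5+[204.6,109.6]
def f(v):
    c,s=np.cos(v[2]),np.sin(v[2]); Y=X.copy(); Y[:,0]=v[0]+c*X[:,0]-s*X[:,1]; Y[:,1]=v[1]+s*X[:,0]+c*X[:,1]
    return (proj(p,Y)-U).ravel()
r=least_squares(f,[545,-205,0.1],loss="soft_l1"); print(r.x, r.fun.reshape(-1,2).round(1))
E
python3 fit.py
```

```text
[ 5.47361035e+02 -2.08615734e+02  1.30141108e-01] [[-0.4  0.7]
 [ 1.2  0. ]
 [-1.   1.7]
 [ 1.4  1.1]
 [-1.3  1.7]
 [ 1.5  1.3]
 [ 1.6  0.6]
 [-1.2  1.2]
 [-0.  -0.9]
 [-0.1 -1.2]
 [-0.2 -0.8]
 [-0.5 -0.9]
 [-1.2 -1.4]
 [ 1.2 -2.2]
 [-0.3  0.1]
 [ 0.6 -0.1]]
```

```bash
cat >> h.py <<'E'
N=np.array([547.0,-208.8]); YAW=0.13
def nest(x,y): 
    c,s=np.cos(YAW),np.sin(YAW); return N+[c*x-s*y,s*x+c*y]
def qd(a): return [0,np.cos(a/2),np.sin(a/2),0]
E
python3 - <<'E'
from h import *
xy=nest(-28.5,0); a=YAW-np.pi/2; print(xy)
move_ptp([*xy,70],qd(a))
print(get_obs()["contact_force"].round(2))
r=movel([*xy,39],v=40,force_limit=14)
o=get_obs(); print(r,o["ee_pos"],o["contact_force"].round(2),o["clock"])
p=read_camera("wrist"); save(p,"w2.png")
movel([*xy,80],v=120)
p=read_camera("scene"); save(p,"s2.png")
print(get_obs()["clock"])
E
```

```text
[ 518.74048603 -212.49457306]
[-0.58 -0.43 -0.56]
False [ 518.89899759 -212.51766072   39.11899211] [-0.41 -0.18 -0.11] 8.2583
8.85
```

View pics/w2.png

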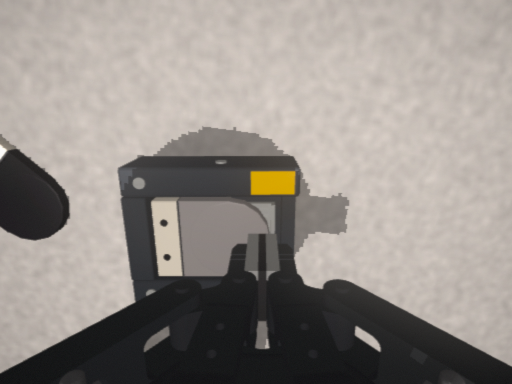

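Run:
```python
from h import *
move_ptp([*nest(-20,0),190],qd(YAW))
p=read_camera("wrist"); save(p,"w3.png"); np.save("w3.npy",p,allow_pickle=True)
for l in ["can","can_header"]: print(l,[(np.round(d["xy"],1),ray(p,d["xy"],45).round(1),round(d["conf"],2)) for d in tip_of(p,l)][:3])
print(get_obs()["clock"])
a=p["pixels"][60:230,150:360]; cv2.imwrite("pics/w3c.png",cv2.resize(a,None,fx=3.4,fy=3.4,interpolation=2))
a=cv2.imread("pics/s2.png")[140:220,170:280]; cv2.imwrite("pics/s2c.png",cv2.resize(a,None,fx=5,fy=5,interpolation=2))
```

```text
can [(array([281.2,  24.3]), array([ 657.5, -211.1,   45. ]), 0.87), (array([134.5, 122.9]), array([561.7, -92.3,  45. ]), 0.79), (array([260.9, 153.4]), array([ 548.9, -208.1,   45. ]), 0.74)]
can_header [(array([140.6, 101.4]), array([581.1, -97.3,  45. ]), 0.73), (array([264. , 120.7]), array([ 578.5, -207.1,   45. ]), 0.71)]
10.4
```

View pics/w3c.png

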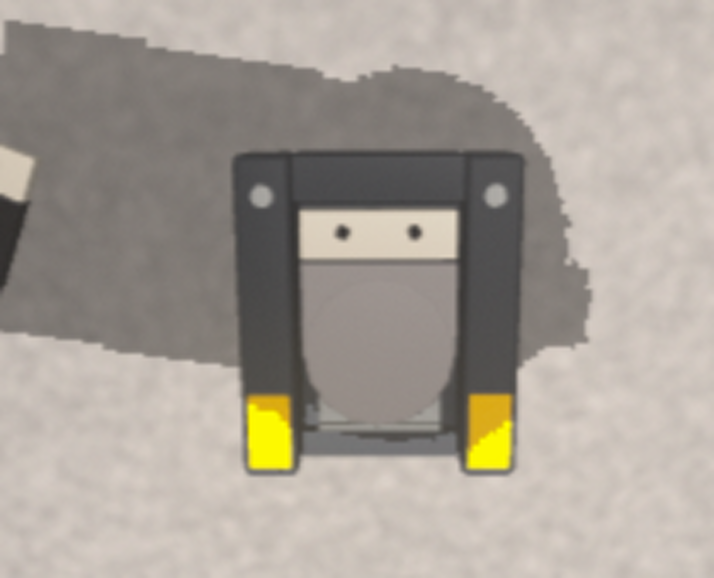

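View pics/s2c.png

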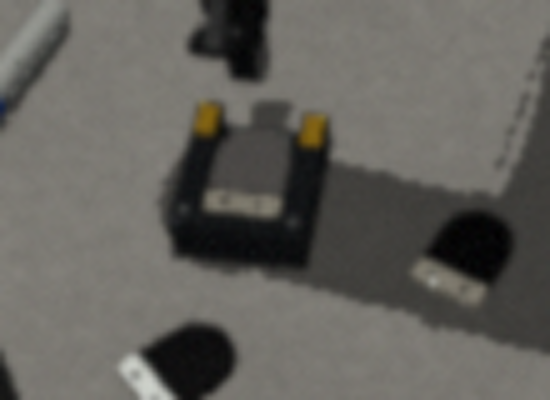

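```bash
cat > ov.py <<'E'
from h import *
import sys
def canpts(th, n=None):
    # upper-face outline in nest frame, rotated about hinge (x=-5,z=24)
    ang=np.linspace(np.pi/2,1.5*np.pi,15)
    L=[(31,-22),(31,22)]+[(-9+22*np.cos(a),22*np.sin(a)) for a in ang]
    L=[(17,-22),(17,22),(31,22)]+[(31,-22)]+[(x,-y) for x,y in L[2:]]+[(17,22)]
    out=[]
    for x,y in L:
        dx,dz=x+5,8; X=-5+dx*np.cos(th)-dz*np.sin(th); Z=24+dx*np.sin(th)+dz*np.cos(th)
        out.append([*nest(X,y),Z])
    return np.array(out)
if __name__=="__main__":
    p=np.load("w3.npy",allow_pickle=True).item(); im=p["pixels"].copy(); im=cv2.resize(im[60:230,150:360],None,fx=3.4,fy=3.4,interpolation=2)
    T=lambda X:np.int32((proj(p,X)-[149.6,59.6])*3.4)
    for th,c in ((0,(0,255,0)),(.6,(0,0,255)),(.3,(255,0,0))): cv2.polylines(im,[T(canpts(th))],False,c,1)
    R=[(-46,40),(46,40),(46,-40),(-46,-40)]
    cv2.polylines(im,[T([[*nest(*r),33] for r in R])],True,(255,255,0),1)
    cv2.imwrite("pics/ov3.png",im)
E
python3 ov.py
```

```text
(no output)
```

View pics/ov3.png

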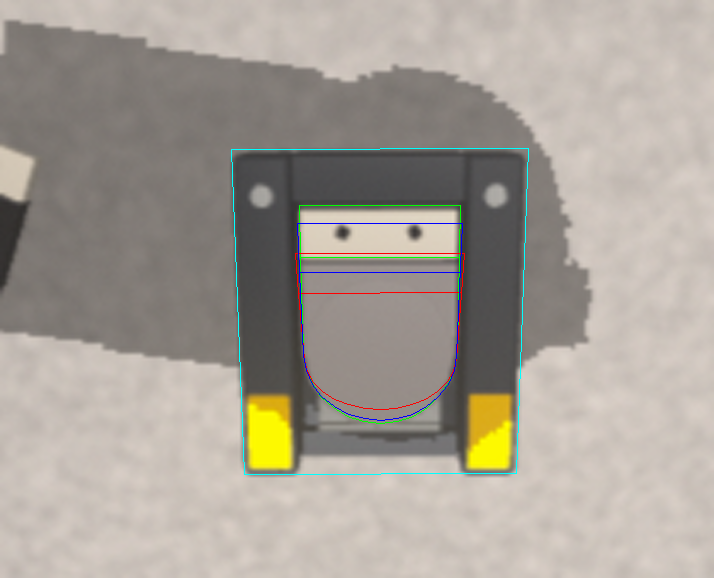

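Run:
```python
import cv2
a=cv2.imread("pics/w2.png")[140:384,110:400]; cv2.imwrite("pics/w2c.png",cv2.resize(a,None,fx=2.4,fy=2.4,interpolation=2))
```

```text
(no output)
```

View pics/w2c.png

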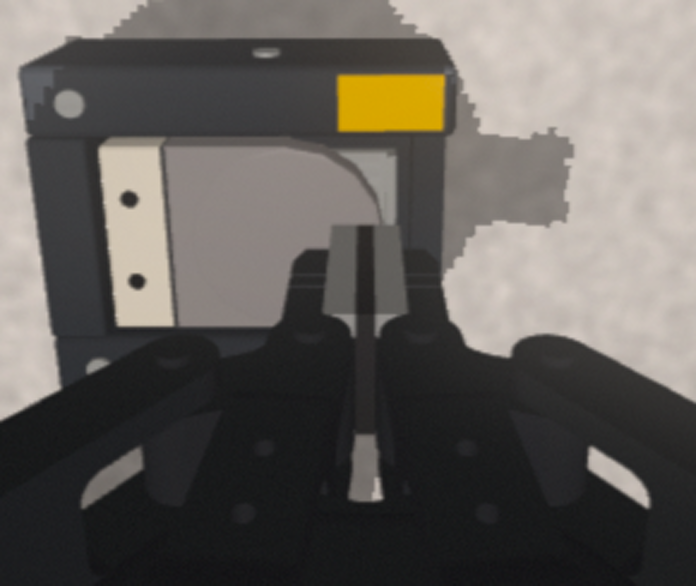

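Run:
```python
from h import *
p=read_camera("scene")
o=get_obs(); print(o["ee_pos"],o["clock"])
for z in (40,60,80,100): print(z,proj(p,[*nest(-28.5,0),z]).round(1))
for d in(-40,-20,0,19): print(d,proj(p,o["ee_pos"]-[0,0,d]).round(1))
save(p,"s3.png")
a=p["pixels"][90:210,170:280]; a=cv2.resize(a,None,fx=5,fy=5,interpolation=2)
for d in (-20,0,19): 
    u=np.int32((proj(p,o["ee_pos"]-[0,0,d])[0]-[169.6,89.6])*5); cv2.circle(a,tuple(int(k) for k in u),3,(0,0,255),-1)
cv2.imwrite("pics/s3c.png",a)
b=cv2.imread("pics/s2.png")[90:210,170:280]; b=cv2.resize(b,None,fx=5,fy=5,interpolation=2)
for z in (61,80,100): 
    u=np.int32((proj(p,[*nest(-28.5,0),z])[0]-[169.6,89.6])*5); cv2.circle(b,tuple(int(k) for k in u),3,(0,0,255),-1)
cv2.imwrite("pics/s2d.png",b)
```

```text
[ 527.00694989 -211.37956751  189.60197047] 10.45
40 [[220.9 163.9]]
60 [[220.4 159.7]]
80 [[219.8 155.2]]
100 [[219.2 150.7]]
-40 [[214.3 119.5]]
-20 [[215.  125.2]]
0 [[215.7 130.7]]
19 [[216.4 135.7]]
```

View pics/s3c.png

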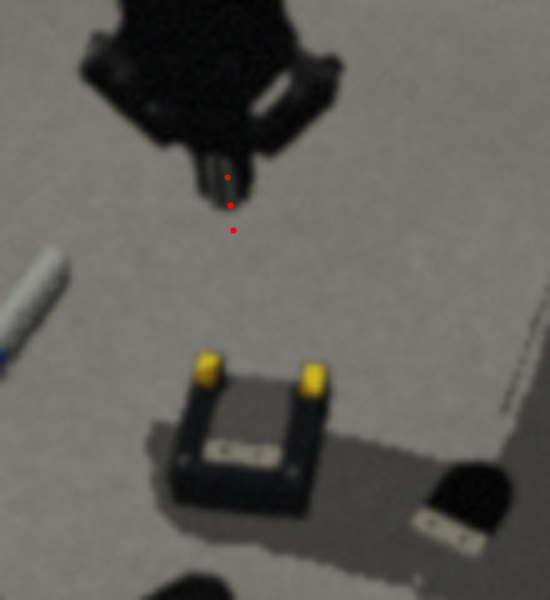

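View pics/s2d.png

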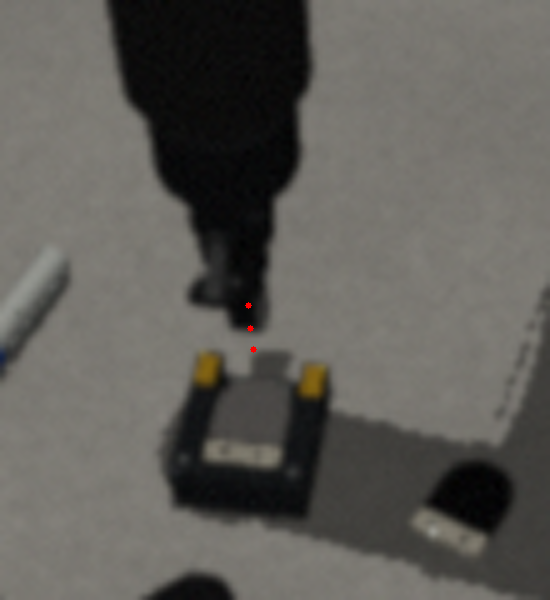

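The pacemaker is still level. The scene camera puts the closed fingertips about at the reported TCP, not 19 mm ahead of it, so the press stopped roughly 7 mm short. I'll press again by touch to find the real tip offset.

Run:
```python
from h import *
xy=nest(-27.5,0); a=YAW-np.pi/2
move_ptp([*xy,50],qd(a))
r=movel([*xy,10],v=25,force_limit=2)
o=get_obs(); print("touch",r,o["ee_pos"],o["contact_force"].round(2),o["clock"])
if r:
    z=o["ee_pos"][2]
    r=movel([*xy,z-14],v=25,force_limit=12)
    o=get_obs(); print("press",r,o["ee_pos"],o["contact_force"].round(2),o["clock"])
p=read_camera("scene"); save(p,"s4.png"); p=read_camera("wrist"); save(p,"w4.png")
```

```text
touch True [ 519.01940355 -212.38417302   23.8592326 ] [ 0.26 -0.07 -0.28] 12.8583
press True [ 517.9396469  -212.58177297   15.02524649] [-3.83  1.68 11.7 ] 13.3
```

View pics/w4.png

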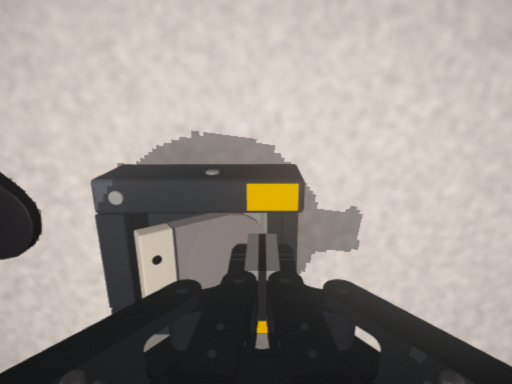

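```bash
python3 - <<'E'
from h import *
xy=nest(-27.5,0)
movel([*xy,80],v=150)
move_ptp([*nest(-20,0),190],qd(YAW))
ungrasp()
p=read_camera("wrist"); save(p,"w5.png"); np.save("w5.npy",p,allow_pickle=True)
print(get_obs()["clock"])
E
sed -i 's/w3.npy/w5.npy/; s/ov3.png/ov5.png/' ov.py; python3 ov.py
```

```text
16.225
```

View pics/ov5.png

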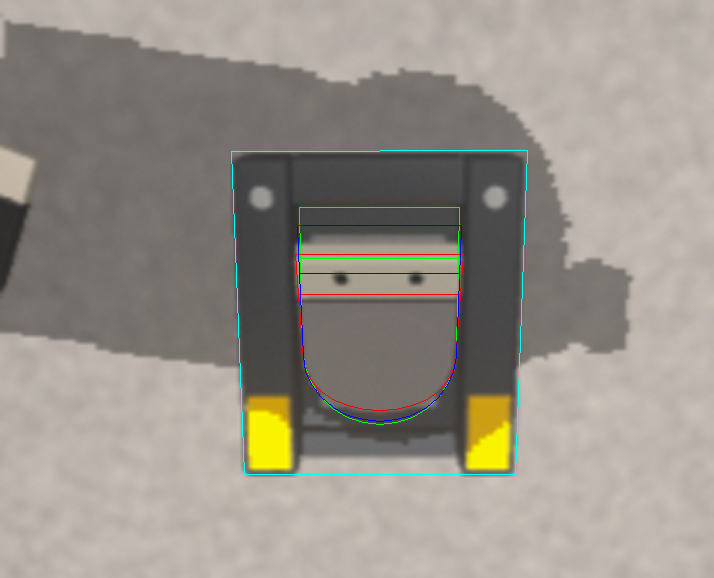

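View pics/w5.png

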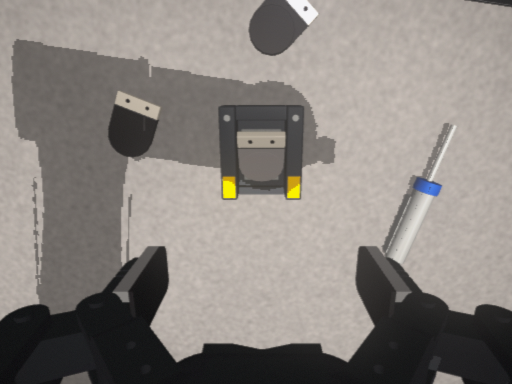

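```bash
cat >> h.py <<'E'
from scipy.spatial.transform import Rotation as Ro
TH=0.6
def frame(th,yaw):
    c,s=np.cos(yaw),np.sin(yaw); ex=np.array([c,s,0]); ey=np.array([-s,c,0]); ez=np.array([0,0,1.])
    cx=np.cos(th)*ex+np.sin(th)*ez; cz=-np.sin(th)*ex+np.cos(th)*ez
    q=Ro.from_matrix(np.c_[cx,-ey,-cz]).as_quat(); return cx,ey,cz,[q[3],q[0],q[1],q[2]]
TIP=-10.5  # tip ahead of TCP at 44 mm opening
def graspTCP(d=30,t=2.5):
    cx,ey,cz,q=frame(TH,YAW); H=np.array([*nest(-5,0),24.]); return H+d*cx+(t+TIP)*cz, cz, q
E
python3 - <<'E'
from h import *
g,cz,q=graspTCP(); print(g,q,inverse_kinematics(g,q),inverse_kinematics(g+70*cz,q))
move_ptp(g+70*cz,q)
movel(g+14*cz,v=100)
p=read_camera("wrist"); save(p,"w6.png"); p=read_camera("scene"); save(p,"s6.png")
o=get_obs(); print(o["clock"],o["contact_force"].round(1),o["ee_pos"])
a=p["pixels"][120:210,170:280]; a=cv2.resize(a,None,fx=6,fy=6,interpolation=2); cv2.imwrite("pics/s6c.png",a)
E
```

```text
[ 571.07235457 -205.65284493   34.33658928] [np.float64(-0.01919529008398496), np.float64(0.9533190512486581), np.float64(0.06205315448224731), np.float64(0.29489613999466413)] [-0.25807737  0.2984285  -0.49156867 -0.79490448 -0.30399813  2.66764497] [-0.24213764  0.14860758 -0.56197909 -0.62846975 -0.35673711  2.48031878]
17.775 [-0.1 -0.6 -0.3] [ 563.32326221 -206.64379656   46.49461376]
```

View pics/w6.png

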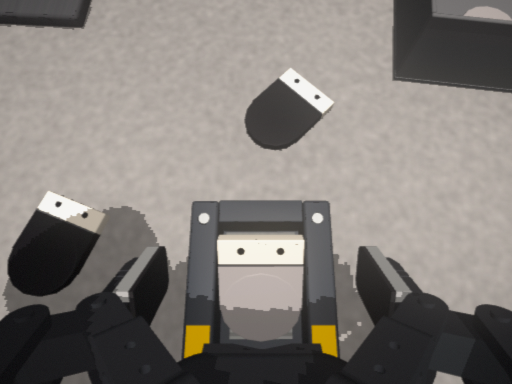

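View pics/s6c.png

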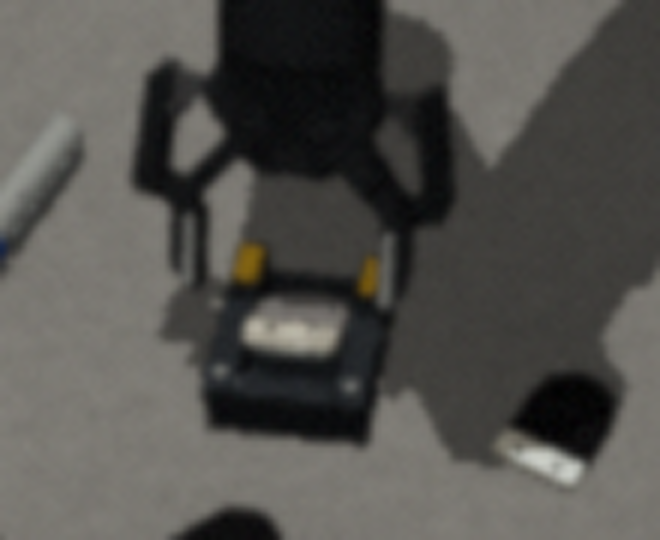

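Run:
```python
from h import *
g,cz,q=graspTCP(t=2.0)
print(movel(g,v=50,force_limit=8))
gripper_close(50)
o=get_obs(); print(o["clock"],o["contact_force"].round(1),o["ee_pos"],o["width"])
p=read_camera("wrist"); save(p,"w7.png")
```

```text
False
18.6833 [-1.1  0.4  1.3] [ 571.38166849 -205.6244556    34.11489182] 42.3165799886302
```

View pics/w7.png

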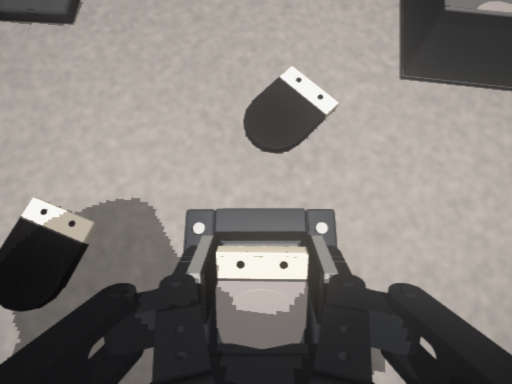

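Run:
```python
from h import *
g,cz,q=graspTCP(t=2.0)
movel(g+[0,0,75],v=100)
o=get_obs(); print(o["clock"],o["contact_force"].round(1),o["width"])
p=read_camera("wrist"); save(p,"w8.png")
p=read_camera("top"); save(p,"t8.png"); np.save("t8.npy",p,allow_pickle=True)
a=p["pixels"][155:245,105:195]; a=cv2.resize(a,None,fx=6,fy=6,interpolation=2); cv2.imwrite("pics/t8c.png",a)
```

```text
19.6333 [-0.5  0.2 -1.2] 42.02145770675029
```

View pics/w8.png

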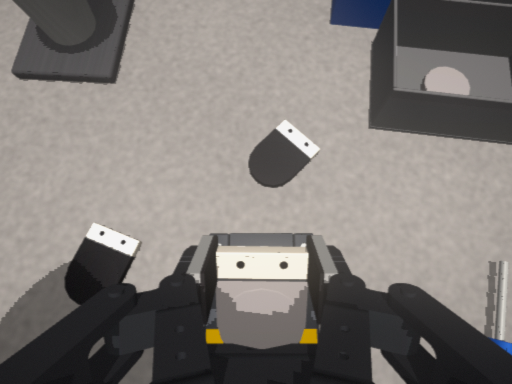

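View pics/t8c.png

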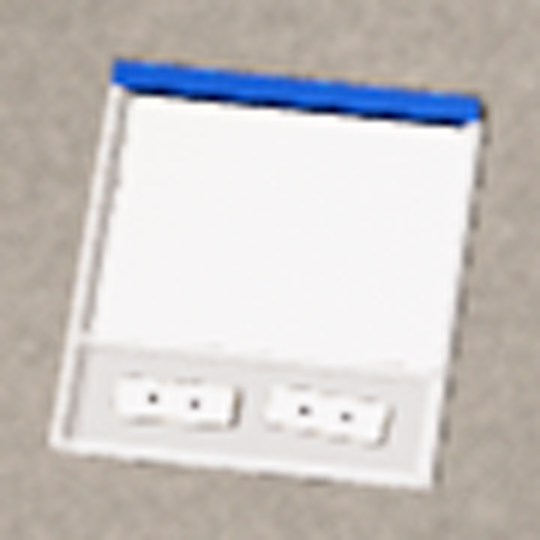

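Run:
```python
from h import *
from scipy.optimize import least_squares
p=np.load("t8.npy",allow_pickle=True).item()
P=[([71.5,70,22],(112,60)),([71.5,-70,22],(482,98)),([61.5,70,22],(110,86)),([61.5,-70,22],(478,123)),([-71.5,70,20],(52,447)),([-71.5,-70,20],(432,490)),([-29.5,64,20],(82,343)),([-29.5,-64,20],(445,375))]
X=np.array([a for a,_ in P],float); U=np.array([b for _,b in P],float)/6+[104.6,154.6]
def f(v):
    c,s=np.cos(v[2]),np.sin(v[2]); Y=X.copy(); Y[:,0]=v[0]+c*X[:,0]-s*X[:,1]; Y[:,1]=v[1]+s*X[:,0]+c*X[:,1]
    return (proj(p,Y)-U).ravel()
r=least_squares(f,[600,165,-0.1],loss="soft_l1"); v=r.x; print(v, r.fun.reshape(-1,2).round(1))
for bx in (18,20): print(v[:2]+np.array([np.cos(v[2]),np.sin(v[2])])*bx)
```

```text
[ 5.89271622e+02  1.66506796e+02 -1.12486703e-01] [[ 0.3  1.5]
 [-0.2  1.1]
 [-0.1  1.4]
 [-0.1  1.2]
 [ 0.4 -0.5]
 [-0.  -1.6]
 [ 1.1 -1.6]
 [-2.4 -1.4]]
[607.15786297 164.48630257]
[609.14522305 164.2618033 ]
```

```bash
cat >> h.py <<'E'
TR=np.array([589.3,166.5]); TY=-0.112
def bay(x,y=0):
    c,s=np.cos(TY),np.sin(TY); x=x+20; return TR+[c*x-s*y,s*x+c*y]
E
python3 - <<'E'
from h import *
q=qd(TY); xy=bay(-4+25)
move_ptp([*xy,110],q)
o=get_obs(); print(o["clock"],o["contact_force"].round(1),o["width"],o["ee_pos"])
p=read_camera("wrist"); save(p,"w9.png"); np.save("w9.npy",p,allow_pickle=True)
im=p["pixels"].copy()
P=[bay(47.5,66),bay(47.5,-66),bay(-47.5,-66),bay(-47.5,66)]
for z,c in((20,(0,0,255)),(6,(0,255,0))): cv2.polylines(im,[np.int32(proj(p,[[*x,z] for x in P]))],True,c,1)
cv2.imwrite("pics/w9o.png",im)
p=read_camera("scene"); save(p,"s9.png"); a=p["pixels"][100:270,270:410]; cv2.imwrite("pics/s9c.png",cv2.resize(a,None,fx=3.5,fy=3.5,interpolation=2))
E
```

```text
21.1417 [-1.2 -0.2 -0.9] 42.20884998097632 [629.76363154 161.1126795  109.58342693]
```

View pics/w9o.png

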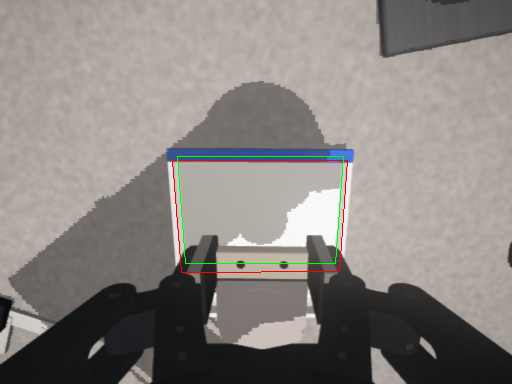

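View pics/s9c.png

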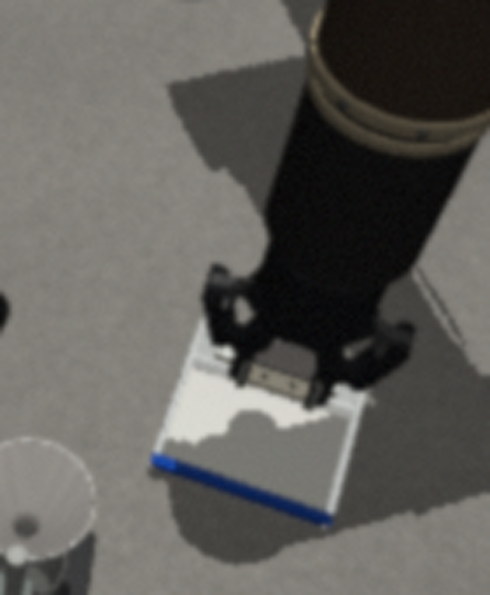

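Run:
```python
from h import *
xy=bay(-4+25)
movel([*xy,14],v=80)
print(get_obs()["contact_force"].round(1))
r=movel([*xy,-6],v=15,force_limit=3)
o=get_obs(); print(r,o["clock"],o["contact_force"].round(1),o["ee_pos"])
p=read_camera("wrist"); save(p,"w10.png")
```

```text
[-0.6  1.1 -0.6]
True 23.6 [-1.4  0.2  5.3] [629.9521898  161.85852436  -2.4507057 ]
```

View pics/w10.png

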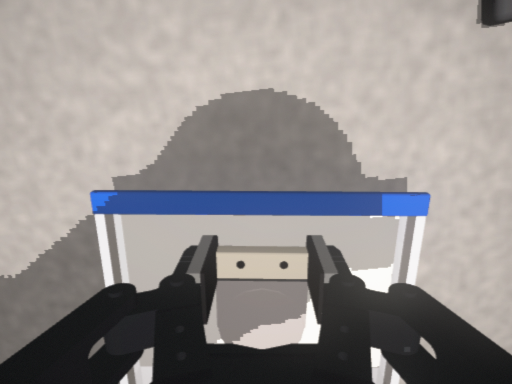

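Run:
```python
from h import *
ungrasp()
o=get_obs(); print(o["clock"],o["contact_force"].round(1),o["width"])
xy=o["ee_pos"][:2]
movel([*xy,120],v=100)
movel([*bay(10),230],v=200)
p=read_camera("wrist"); save(p,"w11.png")
im=p["pixels"].copy()
for l in ("can","can_header","tray_bay"): print(l,[(np.round(d["xy"]),ray(p,d["xy"],{"can":6,"can_header":10,"tray_bay":6}[l]).round(1),round(d["conf"],2)) for d in tip_of(p,l)][:3])
P=[(31,22),(31,-22)]+[(-9+22*np.cos(a),22*np.sin(a)) for a in np.linspace(1.5*np.pi,.5*np.pi,15)]
cv2.polylines(im,[np.int32(proj(p,[[*bay(x-4,y),14] for x,y in P]))],True,(0,0,255),1)
cv2.polylines(im,[np.int32(proj(p,[[*bay(*b),20] for b in [(47.5,66),(47.5,-66),(-47.5,-66),(-47.5,66)]]))],True,(0,255,0),1)
cv2.imwrite("pics/w11o.png",im); print(get_obs()["clock"],get_obs()["contact_force"].round(1))
p=read_camera("top"); save(p,"t11.png"); cv2.imwrite("pics/t11c.png",cv2.resize(p["pixels"][40:300,90:430],None,fx=2.2,fy=2.2))
```

```text
24.15 [-0.4  0.2  0.5] 85.45295408682169
can [(array([264., 169.]), array([608.1, 161.7,   6. ]), 0.87)]
can_header [(array([468., 169.]), array([581.8, -76.5,  10. ]), 0.73), (array([261., 150.]), array([631.9, 161.7,  10. ]), 0.69), (array([260., 173.]), array([604.5, 165.7,  10. ]), 0.25)]
tray_bay []
26.4333 [-0.2  0.5 -0.1]
```

View pics/w11o.png

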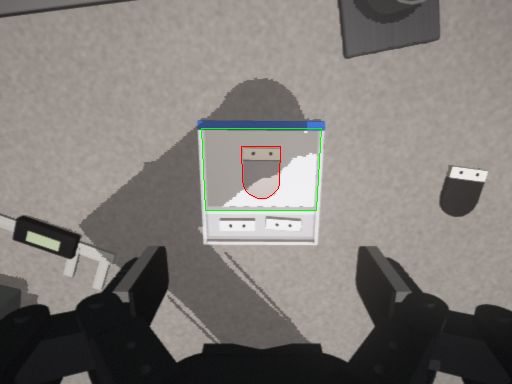

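View pics/t11c.png

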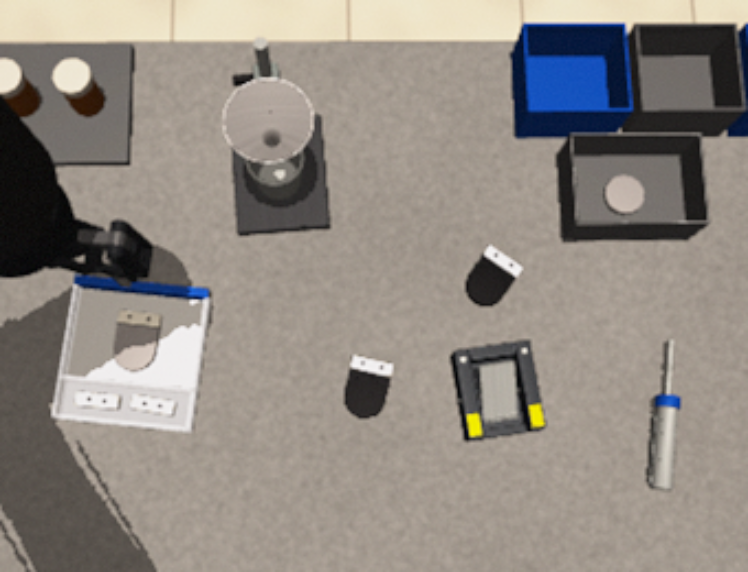

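```bash
python3 -c "
from h import *
print(finish_job(), get_obs()['clock'])"
```

```text
the job is handed in; nothing more can be done
the job is handed in; nothing more can be done
```

The pacemaker is in the large lined bay, and I handed the job in at about 26.5 s of the 46 s allowed; `finish_job` gives no verdict. I pressed the end between the yellow marks and the header tipped up. I then gripped it across the raised header, lifted it out, lowered it until it touched the liner and let go.

**Last checks:** in the final wrist picture the pacemaker's outline matches the planned one at the height of a flat-lying pacemaker. It is face up and aligned with the tray, header towards the blue end. I aimed its middle 4 mm short of the bay's centre along tray x. The touch came at a TCP height of -2.45 mm, where -2.5 was expected. The nest is empty, the spare headers, torque driver and look-alikes look unmoved, and the arm is clear of everything. I did not check the cup closely.

**What failed or disagreed:**
- **First press:** it stopped short of the pacemaker. I had assumed fingertips 19 mm ahead of the TCP, but by touch the closed tips are about 8 mm behind it. The wrist picture agreed to within 2–3 mm; the scene picture put them about level with the TCP. I used the touch value from then on.
- **Tray length:** in the top picture the tray looked about 7 mm longer than my model. In the wrist picture the bay walls matched to about 2 mm.

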